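Centre the egg cup on its stand

TASK

The egg cup with the boiled egg stands off-centre on its small round marble stand. Without pinching or lifting it, tap or push it gently, low down on its foot, with the outside of the fingertips until its wide foot lies wholly inside the inlaid ring in the middle of the stand. Keep the cup upright and the egg in it, leave the stand and the other things on the worktop where they are, and move the hand clear at the end.

Things in the scene. Friction and masses are not known exactly. Their poses are not given: they have to be found in the camera images.
- stand: small round marble stand, loose but heavy (0.75 kg), 104 mm across, 30 mm high, standing flat on the worktop; origin at the centre of its underside, z up. Its flat top is 30 mm above the worktop and carries a thin dark inlaid ring of 68 mm diameter round the middle (flush, only a mark). The ring and the stand are concentric with the origin.
- egg_cup: wobbly glazed egg cup (0.1-0.16 kg), round, 42 mm high, on the stand; origin at the centre of its underside, z up. From below: foot ring 30 mm across and 3 mm high; wide foot disc 52 mm across, 3 to 13 mm above the stand's top (widest part; push here or it tips); waist; bowl, rim 47 mm across. Starts upright, axis 20-31 mm off the stand's in any direction; slides with friction, stops when the push stops.
- egg_centre (a point): centre of the loose boiled egg (42 mm across, 56 mm long) that stands on end in the cup's bowl; its top is about 80 mm above the stand's top. It comes out if the cup is tipped or knocked.
- cup_rim (a point): middle of the mouth of the egg cup, 42 mm above the cup's underside
- mill_1: salt shaker, 44 mm across, 90 mm high, standing; origin at the centre of its underside. Leave alone.
- spoon_1: steel spoon, 188 x 39 mm, lying flat; origin at the centre of its underside. Leave alone.
- tub_1: yoghurt tub, 72 mm across, 71 mm high; origin at the centre of its underside. Leave alone.
- lemon_1: lemon, 78 x 55 x 56 mm; origin at the centre of its underside. Leave alone.
- garlic_1: garlic bulb, 60 mm across, 58 mm high; origin at the centre of its underside. Leave alone.
- kitchen_timer: wind-up kitchen timer, 67 mm across, 50 mm high; origin at the centre of its underside. Leave alone.
Mind the look-alikes: they are no part of the job. Of the things shaped like the egg_cup, the blue one is meant.

How it is judged:
By the outcome, as a careful person would: the job done as asked, in the order asked, and still so for the second after the job is handed in, with the robot touching nothing.
It also fails if it takes over 58 s, if anything falls off the work surface, if the arm or the gripper's body presses on something with over 40 N, if the wrist force passes 120 N, or if a joint passes its speed limit or range.

ROBOT

A 7-joint arm with a two-finger parallel gripper is mounted at the origin on a cart in front of the work surface, level with it; the furniture and walls round the work are solid. World frame = base frame: x ahead of the robot, y to its left, z up, the work surface at z = 0. Lengths are in m, angles in rad, forces in N, time in s.
With the tool pointing down it reaches from about 0.4 to 0.85 m from the base axis. Payload 6.9 kg.
Tool frame: the origin (TCP) lies midway between the tips of the shut fingers; the grasp point (between the pads) lies behind it (ctrl.pinch_z is the z of the grasp point in the tool frame, in m); z points along the fingers, y is the direction in which the jaws open and shut (so a half turn about z gives the same grasp; the last joint's range is limited). The gripper opens to 85 mm and grips with 20 to 120 N. Pads are 22 mm wide; open, the fingers measure 114 mm over their backs; the gripper's body (76 mm by 85 mm) begins 54 mm behind the grasp point. The pads swing forward as they close: fully open they stand 13 mm farther back than shut.
Start: joints at [-1.234, 0.507, -0.238, 1.5, 0.126, 1.149, -0.155], TCP at [0.143, 0.608, 0.231] pointing down, gripper open.
Joint ranges: [-3.08, 3.08], [-0.24, 2.05], [-1.43, 1.35], [0, 2.5], [-1.52, 4.66], [0.17, 1.96], [-2.89, 2.89]. Speed limits (rad/s): [2.39, 2.39, 3.14, 3.14, 3.14, 3.14, 3.14].

INTERFACE

Orientations are given as a unit quaternion [w, x, y, z].
In Python, from station import ctrl, get_state, vision, ticket, models gives the robot as it stands. Calls block until the motion is done:
- ctrl.movep(position, orientation): joint-space move of the TCP to a pose.
- ctrl.movel(position, frame=None, max_speed=0.15): straight line of the TCP; frame=None keeps the orientation; max_speed is the mean speed in m/s.
- ctrl.set_joints(angles): joint-space move.
- ctrl.ungrasp() and ctrl.close_gripper(force=None): open the fingers fully, or close them until they stop; force is the grip in N (None keeps the last).
- ctrl.pause(seconds).
- ctrl.ik(position, orientation): joint angles nearest the present ones, or None.
- get_state(): the state.
- vision.grab_frame(name): name is "scene" or "top" or "wrist"; returns (picture, depth): 384x512x3 uint8, blue, green, red; 384x512 float32, m along the optical axis (not along the pixel's ray), 0 where there is no reading.
- vision.camera_info(name): a dict with "mtx" (3x3 intrinsics, pixels), "dist_coeffs" ([k1, k2, p1, p2, k3] as OpenCV has them; the pictures are not rectified), "R" (3x3) and "t" (3): a world point X has camera coordinates R X + t; the wrist camera has in their place "hand_eye" (4x4, takes a point from camera to tool coordinates, whose origin is the TCP and whose axes are the flange's). Camera axes: x right, y down, z forward; pixel columns grow to the right and rows downward; lengths in m; the calibration is good to about 2 mm. A picture is of the moment at which its call begins: read the wrist's pose just before it. camera_info takes no time and is no camera call.
A pose or a line that the arm cannot do raises ctrl.Unreachable and nothing moves.
- ticket.close_job(): hands the job in, once; it reports no verdict.
Trained networks look in the newest picture that a camera, given by its name, has taken for a name from the list of things; names that differ only in an ending like _2 or _b are one class to them, and where a whole thing is asked for, a point or a joint stands for the part that bears it (a point fixed in the world has none). Each returns a list of dicts, best first, with "p" (0 to 1); they miss things now and then, are a little off and sometimes report something else, mostly with a low value. They report only what shows in the picture. A call takes as long as a camera call. They do not tell look-alikes from the thing itself.
- models.recognise(camera, target): "point" ([column, row] in pixels, amid what is visible of it).
- models.masks_of(camera, target): "mask" (384x512 bool, what is visible of it) and "point" ([column, row] in pixels, amid what is visible of it).
The state is a dict: "time": time; "qpos": joint angles; "qd": joint speeds; "tau": joint torques, N m; "tcp_pos": TCP position; "eef_rot": TCP orientation; "contact_force": force on the tool from outside, world axes, zero at the start; "wrist_torque": the same for the moment, N m; "width": finger opening in m.
Only numpy, scipy, OpenCV 4.12 (cv2) and the standard library are available. Lean on these libraries where they do the work, as an engineer would, in place of code of your own. Each camera call takes 0.05 s, during which the arm holds its last target.

## Working session

There is one attempt and no reset: what is moved stays moved. The work goes in short steps, each a Python script; the robot and the scene stay as the last script left them, time stands still between calls to the robot, and variables do not carry over. Pictures are saved under pics/ and viewed, and the job is handed in when it is done.

```bash
ls; mkdir -p pics; python3 - <<'E'
from station import ctrl,get_state,vision,models
import cv2
s=get_state();print(s['time'],s['tcp_pos'],s['eef_rot'],s['width'],ctrl.pinch_z)
for c in ('scene','top'):
    im,d=vision.grab_frame(c);cv2.imwrite(f'pics/{c}0.png',im)
    i=vision.camera_info(c);print(c,i)
    for t in ('stand','egg_cup','egg_centre'):
        print(t,[(r['p'],r['point']) for r in models.recognise(c,t)])
E
```

```text
pics
0.0 [0.14290983 0.60793078 0.23042606] [-1.02151727e-04  1.15125016e-01  9.93350615e-01 -8.80803424e-04] 0.08531930467020589 -0.0187
scene {'mtx': array([[383.26567956,   0.        , 261.48669461],
       [  0.        , 383.26567956, 189.56877887],
       [  0.        ,   0.        ,   1.        ]]), 'dist_coeffs': array([0.02735284, 0.        , 0.        , 0.        , 0.        ]), 'R': array([[ 0.43718179, -0.89937246, -0.0011238 ],
       [-0.66523632, -0.32252763, -0.67337698],
       [ 0.60525425,  0.29513575, -0.73929844]]), 't': array([-0.29041993,  0.38894239,  0.58833154])}
stand [(0.56, [243.3, 213.8])]
egg_cup [(0.88, [277.1, 175.1]), (0.69, [300.4, 215.9]), (0.56, [225.6, 201.6])]
egg_centre [(0.63, [225.8, 188.8]), (0.28, [241.7, 141.4])]
top {'mtx': array([[430.53313777,   0.        , 255.08262087],
       [  0.        , 430.53313777, 188.72904344],
       [  0.        ,   0.        ,   1.        ]]), 'dist_coeffs': array([-0.01149986,  0.        ,  0.        ,  0.        ,  0.        ]), 'R': array([[ 0.01020235, -0.99980675, -0.01680384],
       [-0.99426976, -0.00835466, -0.10657318],
       [ 0.10641219,  0.01779485, -0.99416286]]), 't': array([-0.06244387,  0.56772532,  0.97385268])}
stand [(0.7, [242.2, 215.9])]
egg_cup [(0.82, [297.2, 196.2]), (0.74, [248.5, 158.2]), (0.58, [235.3, 216.6])]
egg_centre [(0.58, [230.5, 218.7])]
```

```bash
python3 - <<'E'
import cv2,numpy as np
a=cv2.imread('pics/scene0.png')[110:270,170:370];b=cv2.imread('pics/top0.png')[110:270,170:370]
cv2.imwrite('pics/crop0.png',np.vstack([cv2.resize(a,None,fx=3,fy=3)[:300+0*1] if 0 else cv2.resize(a,(375,300),interpolation=2),cv2.resize(b,(375,300),interpolation=2)]))
cv2.imwrite('pics/both0.png',np.hstack([cv2.resize(cv2.imread('pics/scene0.png'),(400,300)),cv2.resize(cv2.imread('pics/top0.png'),(400,300))]))
E
```

```text
(no output)
```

View pics/crop0.png

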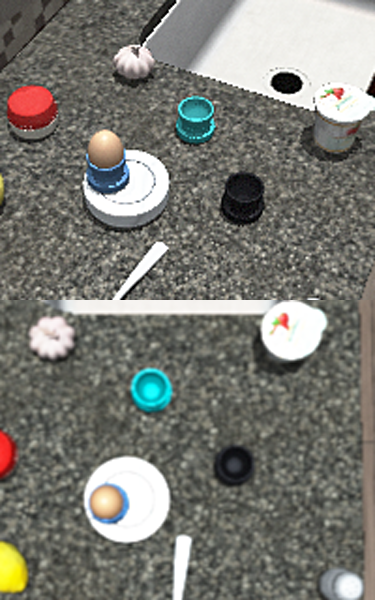

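View pics/both0.png

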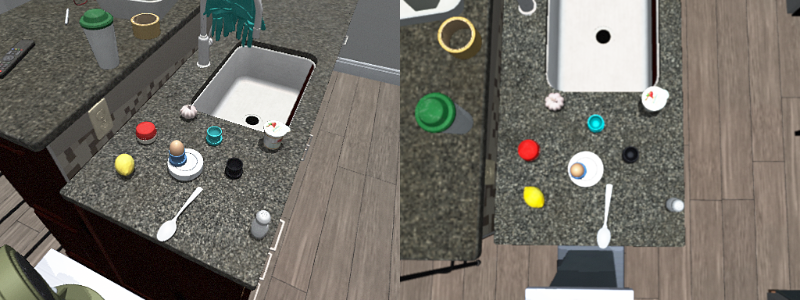

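The blue cup with the egg, on the stand, is the one meant: scene (225,200), top (235,216). The look-alikes are teal at scene (277,175) / top (248,158) and black at scene (300,216) / top (297,196). Next I'll measure positions from the depth images.

```bash
cat > h.py <<'E'
import numpy as np,cv2
from station import ctrl,get_state,vision,models,ticket
from scipy.optimize import least_squares
from scipy.spatial.transform import Rotation as Ro
def cam(name):
    i=vision.camera_info(name)
    if name!='wrist': return i['mtx'],i['dist_coeffs'],i['R'],i['t']
    s=get_state();q=np.array(s['eef_rot']);T=np.eye(4);T[:3,:3]=Ro.from_quat(q[[1,2,3,0]]).as_matrix();T[:3,3]=s['tcp_pos']
    M=np.linalg.inv(T@i['hand_eye']);return i['mtx'],i['dist_coeffs'],M[:3,:3],M[:3,3]
def cloud(d,c):
    K,D,R,t=c;h,w=d.shape
    u,v=np.meshgrid(np.arange(w),np.arange(h))
    n=cv2.undistortPoints(np.stack([u,v],-1).reshape(-1,1,2).astype(float),K,D).reshape(h,w,2)
    P=np.dstack([n*d[...,None],d])
    return (P-t)@R
def ray(uv,z,c):
    K,D,R,t=c
    n=cv2.undistortPoints(np.array(uv,float).reshape(-1,1,2),K,D).reshape(-1,2)
    r=np.c_[n,np.ones(len(n))]@R; o=-R.T@t
    return o+r*((z-o[2])/r[:,2])[:,None]
def proj(X,c):
    K,D,R,t=c
    return cv2.projectPoints(np.array(X,float).reshape(-1,3),cv2.Rodrigues(R)[0],t,K,D)[0].reshape(-1,2)
def circ(p,r):
    f=lambda x:np.hypot(p[:,0]-x[0],p[:,1]-x[1])-r
    s=least_squares(f,p.mean(0),loss='soft_l1',f_scale=.001);return s.x,np.sqrt(np.mean(s.fun**2))
E
python3 - <<'E'
from h import *
for n in ('top','scene'):
    c=cam(n);im,d=vision.grab_frame(n);P=cloud(d,c)
    hsv=cv2.cvtColor(im,cv2.COLOR_BGR2HSV)
    m=models.masks_of(n,'stand');M=m[0]['mask'];print(n,M.sum())
    q=P[M];print('z med',np.median(q[:,2]))
    for t in ('egg_cup','egg_centre','mill_1','spoon_1','tub_1','lemon_1','garlic_1','kitchen_timer'):
        for r in models.masks_of(n,t)[:3]:
            p=P[r['mask']];p=p[p[:,2]<.3];print(t,round(r['p'],2),np.round(r['point'],0),r['mask'].sum(),np.median(p,0).round(3),np.percentile(p[:,2],95).round(3))
    # stand top outline
    tot=(M&(abs(P[...,2]-.03)<.008))
    cs=max(cv2.findContours(cv2.morphologyEx(M.astype(np.uint8),cv2.MORPH_CLOSE,np.ones((15,15))),0,1)[0],key=cv2.contourArea)[:,0]
    w=ray(cs,.03,c);print('circ',circ(w[:,:2],.052))
    top=P[tot];h=cv2.convexHull(top[:,:2].astype(np.float32))[:,0];print('hull',circ(h,.052))
    b=(hsv[...,0]>98)&(hsv[...,0]<125)&(hsv[...,1]>90)&(np.linalg.norm(P-np.array([*h.mean(0),.04]),axis=2)<.12)
    pb=P[b];print('blue',b.sum(),pb.mean(0),np.percentile(pb[:,2],[5,50,95]))
E
```

```text
top 1163
z med 0.029310215306300652
egg_cup 0.82 [297. 199.] 403 [ 0.548 -0.151  0.023] 0.042
egg_cup 0.81 [250. 160.] 343 [ 0.641 -0.046  0.023] 0.042
egg_cup 0.5 [325. 126.] 811 [ 0.709 -0.217  0.069] 0.072
egg_centre 0.63 [229. 217.] 263 [0.499 0.002 0.099] 0.107
mill_1 0.84 [350. 262.] 346 [ 0.405 -0.269  0.078] 0.089
mill_1 0.17 [235. 221.] 117 [ 0.493 -0.015  0.044] 0.082
spoon_1 0.87 [264. 298.] 526 [ 0.32  -0.079  0.006] 0.013
tub_1 0.68 [323. 126.] 835 [ 0.709 -0.216  0.069] 0.072
lemon_1 0.87 [172. 248.] 602 [0.422 0.13  0.046] 0.055
garlic_1 0.61 [199. 128.] 451 [0.707 0.08  0.036] 0.048
kitchen_timer 0.62 [168. 194.] 626 [0.558 0.149 0.048] 0.052
kitchen_timer 0.27 [232. 220.] 79 [ 0.494 -0.014  0.046] 0.074
kitchen_timer 0.16 [263. 297.] 653 [ 0.323 -0.079  0.006] 0.014
circ (array([ 0.50522014, -0.01793695]), np.float64(0.0020347898011213936))
hull (array([ 0.50517178, -0.01721878]), np.float64(0.000989941236187962))
blue 75 [ 0.49159804 -0.0077411   0.060654  ] [0.04103174 0.06963194 0.07865798]
scene 1130
z med 0.03095718398677143
egg_cup 0.81 [273. 175.] 369 [ 0.639 -0.046  0.026] 0.043
egg_cup 0.7 [330. 288.] 729 [ 0.39  -0.277  0.058] 0.09
egg_cup 0.64 [298. 217.] 542 [ 0.545 -0.151  0.023] 0.044
egg_centre 0.57 [228. 190.] 318 [ 0.489 -0.002  0.095] 0.108
mill_1 0.79 [331. 288.] 683 [ 0.389 -0.277  0.06 ] 0.09
spoon_1 0.83 [219. 288.] 781 [ 0.32  -0.076  0.008] 0.015
tub_1 0.65 [351. 173.] 897 [ 0.693 -0.218  0.07 ] 0.073
lemon_1 0.63 [157. 212.] 547 [0.41  0.124 0.047] 0.056
kitchen_timer 0.62 [184. 170.] 594 [0.545 0.145 0.046] 0.052
circ (array([ 0.49372488, -0.02529317]), np.float64(0.014642735963818865))
hull (array([ 0.50297753, -0.01657714]), np.float64(0.001006092200608404))
blue 292 [ 0.48717277 -0.00509527  0.05142526] [0.03683595 0.04623353 0.07337712]
```

Measurements agree: stand near (0.505, -0.017), cup displaced towards +y. I'll check what lies between the arm's start and the work, and where the wrist camera sits.

```bash
python3 - <<'E'
from h import *
print(vision.camera_info('wrist')['hand_eye'].round(3), vision.camera_info('wrist')['mtx'].round(0))
A=[]
for n in ('top','scene'):
    c=cam(n);im,d=vision.grab_frame(n);P=cloud(d,c)[d>0];A.append(P)
A=np.vstack(A)
print('max z(mm) grid rows x, cols y .7..-.1')
for x in np.arange(-.1,.9,.1):
    print(round(x,1),[int(1000*np.percentile(q[:,2],98)) if len(q:=A[(abs(A[:,0]-x-.05)<.05)&(abs(A[:,1]-y-.05)<.05)])>3 else None for y in np.arange(.7,-.2,-.1)])
a=Ro.from_quat([1.15125016e-01,9.93350615e-01,-8.8e-4,-1e-4]).as_matrix();print(a.round(2))
E
```

```text
[[-0.    -0.954 -0.301  0.076]
 [ 1.    -0.    -0.     0.   ]
 [ 0.    -0.301  0.954 -0.144]
 [ 0.     0.     0.     1.   ]] [[290.   0. 256.]
 [  0. 290. 190.]
 [  0.   0.   1.]]
max z(mm) grid rows x, cols y .7..-.1
-0.1 [-903, -901, -904, -903, -902, -903, -815, None, None]
0.0 [-488, -627, -902, -904, -902, -903, 3, 307, 313]
0.1 [-902, -627, -903, -902, -903, -900, 3, 14, 14]
0.2 [-902, -625, -148, 208, 209, 209, 3, 4, 11]
0.3 [-251, -136, -12, 209, 209, 209, 37, 3, 14]
0.4 [None, None, 228, 220, 210, 209, 55, 101, 94]
0.5 [209, 210, 228, 210, 345, 357, 51, 100, 91]
0.6 [210, 210, 210, 209, 358, 360, 3, 39, 42]
0.7 [210, 213, 217, 209, 253, 253, 4, 49, 3]
0.8 [211, 217, 255, 283, 292, 290, 3, -209, -213]
[[-0.97  0.23 -0.  ]
 [ 0.23  0.97 -0.  ]
 [-0.   -0.   -1.  ]]
```

```bash
cat >> h.py <<'E'
def orient(u,tilt,sgn=1):
    u=np.array([u[0],u[1],0.])/np.hypot(*u[:2]);k=np.array([0,0,1.]);t=np.radians(tilt)
    z=u*np.sin(t)-k*np.cos(t);x=sgn*(u*np.cos(t)+k*np.sin(t));y=np.cross(z,x)
    q=Ro.from_matrix(np.c_[x,y,z]).as_quat();return q[[3,0,1,2]]
E
python3 - <<'E'
from h import *
c=cam('scene');P=cloud(vision.grab_frame('scene')[1],c).reshape(-1,3)
q=P[(P[:,2]>.23)&(P[:,0]>.4)&(P[:,0]<.75)&(P[:,1]<.6)];print('tumbler',q.min(0),q.max(0))
q=P[(P[:,2]>.1)&(P[:,2]<.25)&(P[:,0]>.3)&(P[:,0]<.6)&(P[:,1]>.1)];print('counter edge',np.percentile(q[:,1],1))
u=(.45,-.9)
for s in (1,-1):
  for p in ([.5,.1,.25],[.48,.06,.05]):
    print(s,p,np.round(ctrl.ik(p,orient(u,20,s)),2) if ctrl.ik(p,orient(u,20,s)) is not None else None)
print(get_state()['time'],ctrl.ik([.2,.5,.45],get_state()['eef_rot']), ctrl.ik([.143,.608,.45],get_state()['eef_rot']))
E
```

```text
tumbler [0.50424206 0.24083908 0.23003057] [0.64720442 0.5334512  0.36384309]
counter edge 0.22854663142687923
1 [0.5, 0.1, 0.25] [-0.05  0.34 -0.6   1.84  0.59  1.15  2.69]
1 [0.48, 0.06, 0.05] [-0.12  0.58 -0.46  2.17  0.99  0.74  2.24]
-1 [0.5, 0.1, 0.25] [-0.68  0.31  0.25  1.85  0.32  1.01 -0.15]
-1 [0.48, 0.06, 0.05] [-0.65  0.57  0.31  2.18  0.45  0.42 -0.34]
1.55 [-1.06858435  0.27838358 -0.24697612  1.27209084  0.06727837  1.59916547
  0.03546191] [-1.25061458  0.44162692 -0.24628317  1.02301899  0.10512394  1.68810341
 -0.12177724]
```

```bash
python3 - <<'E'
from h import *
s=get_state()
ctrl.movel([.143,.608,.42],max_speed=.3)
ctrl.close_gripper()
O=orient((.45,-.9),20,-1)
ctrl.movep([.46,.09,.30],O)
s=get_state();print(s['time'],s['tcp_pos'],s['width'],s['contact_force'])
ctrl.movel([.47,.085,.17],max_speed=.15)
c=cam('wrist');im,d=vision.grab_frame('wrist');cv2.imwrite('pics/w1.png',im);np.savez('pics/w1.npz',im=im,d=d,K=c[0],D=c[1],R=c[2],t=c[3])
s=get_state();print(s['time'],s['tcp_pos'],s['contact_force'])
E
```

```text
5.2833 [0.46020899 0.09122519 0.30005389] 0.0001843827865319412 [-0.4484695   1.65645612 -0.07845964]
6.35 [0.47045677 0.08529038 0.17071269] [ 0.11364638  0.52917888 -0.57610346]
```

View pics/w1.png

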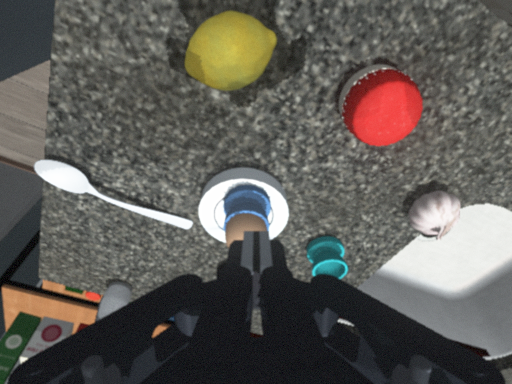

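The wrist view shows the blue cup at (245,205) on the stand at (243,207), with the closed fingers below and the egg at (245,228). Next I'll fit the stand and the cup foot.

```bash
cat >> h.py <<'E'
def fitall(im,d,c,tag=None,guess=(.505,-.017)):
    P=cloud(d,c);hsv=cv2.cvtColor(im,cv2.COLOR_BGR2HSV);g=np.array(guess)
    near=(np.hypot(P[...,0]-g[0],P[...,1]-g[1])<.075)
    blue=(hsv[...,0]>98)&(hsv[...,0]<125)&(hsv[...,1]>90)&near&(P[...,2]>.025)
    white=near&(hsv[...,1]<60)&(hsv[...,2]>110)&(abs(P[...,2]-.03)<.006)
    h=cv2.convexHull(P[white][:,:2].astype(np.float32))[:,0]
    st,e1=circ(h,.052)
    pb=P[blue];f=pb[(pb[:,2]>.030)&(pb[:,2]<.045)]
    # model-based: outer hull of foot points
    hf=cv2.convexHull(f[:,:2].astype(np.float32))[:,0]
    r=np.hypot(*(f[:,:2]-g).T)
    cu,e2=circ(f[(f[:,2]<.041)][:,:2],.026) if (f[:,2]<.041).sum()>8 else (np.zeros(2),9)
    print('stand',st.round(4),round(e1,4),'cup side',cu.round(4),round(e2,4),len(f),'z white',np.median(P[white][:,2]).round(4),'blue n',blue.sum())
    return st,cu,blue,white
def overlay(im,c,st,cu,fn,win):
    a=np.linspace(0,2*np.pi,120);o=cv2.resize(im,None,fx=4,fy=4,interpolation=cv2.INTER_CUBIC)
    def dr(p,r,z,col):
        q=proj(np.c_[p[0]+r*np.cos(a),p[1]+r*np.sin(a),0*a+z],c);cv2.polylines(o,[((q+.5)*4).astype(np.int32)],True,col,1)
    dr(st,.052,.03,(0,0,255));dr(st,.034,.03,(0,200,255));dr(cu,.026,.033,(0,255,0));dr(cu,.026,.043,(255,255,0));dr(cu,.0235,.072,(255,0,255))
    u0,u1,v0,v1=win;cv2.imwrite(fn,o[v0*4:v1*4,u0*4:u1*4])
E
python3 - <<'E'
from h import *
z=np.load('pics/w1.npz');c=(z['K'],z['D'],z['R'],z['t'])
st,cu,b,w=fitall(z['im'],z['d'],c)
overlay(z['im'],c,st,cu,'pics/o1.png',(180,320,150,265))
E
```

```text
stand [ 0.5055 -0.0158] 0.0008 cup side [0.5007 0.0049] 0.0004 309 z white 0.0312 blue n 942
```

View pics/o1.png

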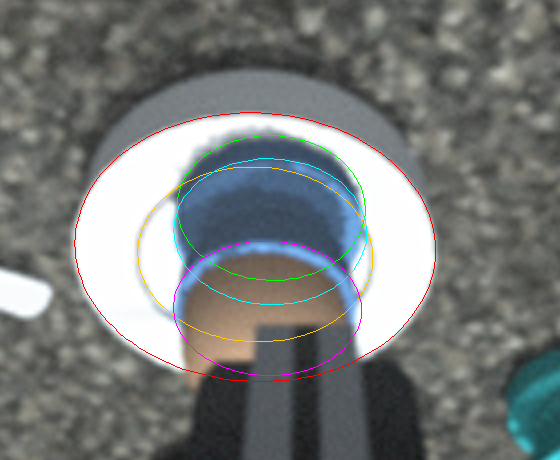

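Both fits are good: the stand's red circle matches, and the cup offset of 21 mm falls within the stated 20–31 mm. I'll push along u = (0.23, -0.97), half way first.

```bash
cat > p.py <<'E'
from h import *
st=np.array([.5055,-.0158]);cu=np.array([.5007,.0049]);u=(st-cu)/np.linalg.norm(st-cu);Z=.0362
O=orient(u,20,-1)
def snap(n):
    c=cam('wrist');im,d=vision.grab_frame('wrist');np.savez(f'pics/{n}.npz',im=im,d=d,K=c[0],D=c[1],R=c[2],t=c[3])
    r=fitall(im,d,c,guess=st);overlay(im,c,r[0],r[1],f'pics/{n}.png',(180,330,130,270))
    i2,d2=vision.grab_frame('scene');cv2.imwrite(f'pics/{n}s.png',cv2.resize(i2[150:250,170:300],None,fx=5,fy=5,interpolation=2));np.savez(f'pics/{n}s.npz',im=i2,d=d2)
    return r
def at(s,z=Z): p=cu+u*s;return [p[0],p[1],z]
E
python3 - <<'E'
from p import *
ctrl.movep(at(-.062,.12),O)
ctrl.movel(at(-.062),max_speed=.06)
s=get_state();print(s['time'],s['tcp_pos'],s['contact_force'])
for k in (-.05,-.038,-.034,-.030,-.026):
    ctrl.movel(at(k),max_speed=.02);s=get_state();print(k,round(s['time'],2),np.round(s['tcp_pos'],4),np.round(s['contact_force'],2))
snap('a')
E
```

```text
8.2417 [0.48690936 0.06533418 0.03652612] [-0.09536529 -0.12140356  0.2883017 ]
-0.05 8.99 [0.4894 0.0536 0.0362] [-0.67  0.57 -0.18]
-0.038 9.74 [0.4921 0.042  0.0362] [-0.43  0.42 -0.19]
-0.034 10.09 [0.493  0.0379 0.0362] [-0.09  0.58  0.12]
-0.03 10.44 [0.4939 0.0339 0.0362] [-0.91  0.76  0.95]
-0.026 10.79 [0.4948 0.0299 0.0362] [ 0.47 -0.71  0.02]
stand [ 0.5055 -0.0159] 0.0061 cup side [ 0.503  -0.0049] 0.0003 66 z white 0.031 blue n 199
```

View pics/a.png

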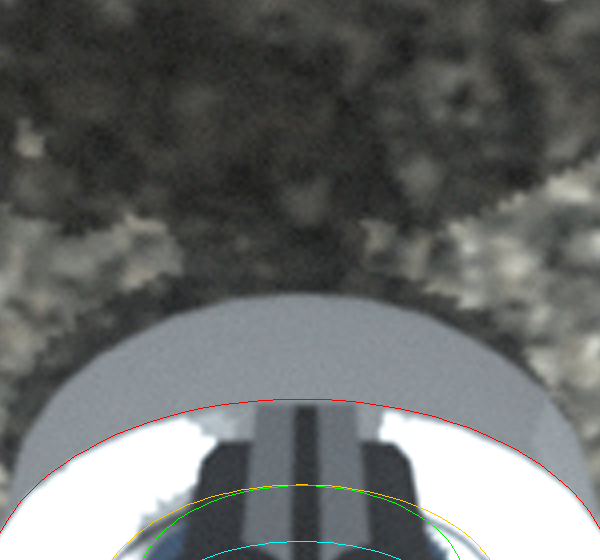

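View pics/as.png

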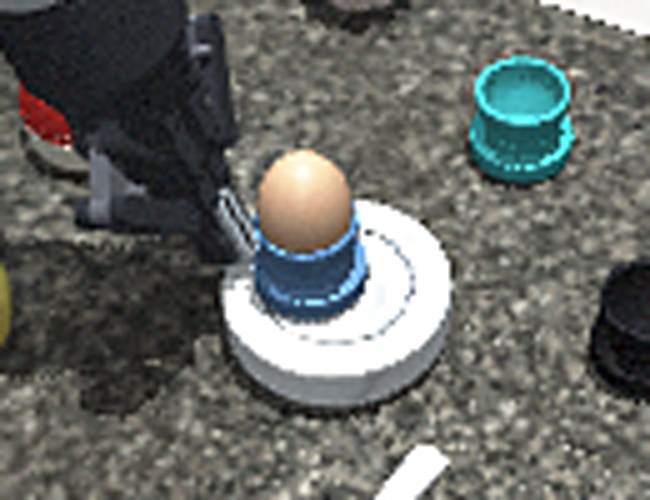

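The cup is upright and has moved 10 mm, straight towards the centre, to (0.503, -0.005). In the scene crop the egg sits at (305,200) and the foot at (310,290). I'll push the remaining ~11 mm, back off and look.

```bash
python3 - <<'E'
from p import *
for k in (-.022,-.0185,-.0153):
    ctrl.movel(at(k),max_speed=.02);s=get_state();print(k,round(s['time'],2),np.round(s['tcp_pos'],4),np.round(s['contact_force'],2))
ctrl.movel(at(-.03),max_speed=.02)
ctrl.movel(at(-.07),max_speed=.06)
ctrl.movel(at(-.09,.17),max_speed=.1)
snap('b');s=get_state();print(s['time'],s['tcp_pos'])
E
```

```text
-0.022 11.24 [0.4957 0.0261 0.0362] [-0.68 -0.    0.76]
-0.0185 11.57 [0.4965 0.0227 0.0362] [ 0.73  0.33 -0.47]
-0.0153 11.88 [0.4973 0.0195 0.0362] [ 0.26  0.28 -0.27]
stand [ 0.5055 -0.016 ] 0.0007 cup side [0. 0.] 9 172 z white 0.0312 blue n 465
15.175 [0.48011451 0.09236438 0.16953724]
```

View pics/b.png

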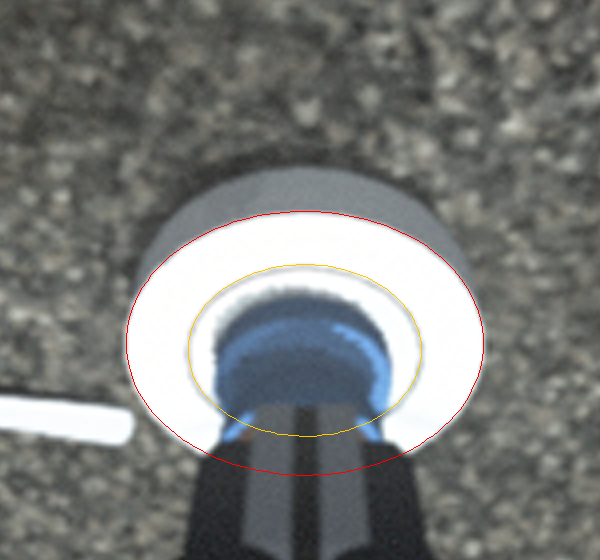

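View pics/bs.png

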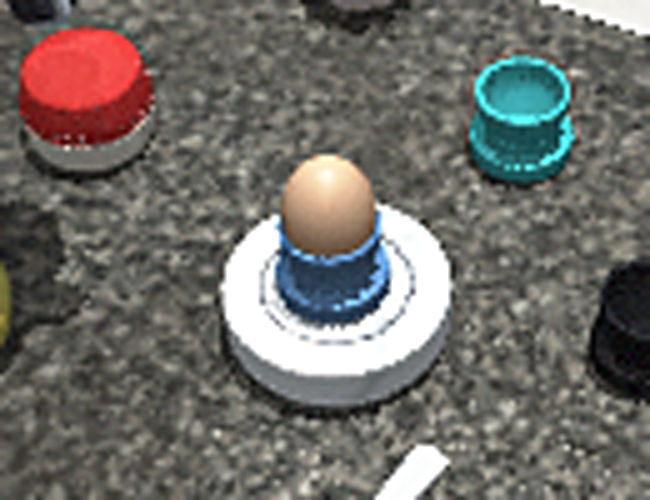

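The foot looks well inside the ring: wrist crop cup (303,350) in ring (305,350). I'll move the hand clear and check numerically from the other cameras.

```bash
python3 - <<'E'
from p import *
z=np.load('pics/b.npz');c=(z['K'],z['D'],z['R'],z['t']);P=cloud(z['d'],c)
_,_,b,_=fitall(z['im'],z['d'],c,guess=st)
pb=P[b]; f=pb[(pb[:,2]>.03)&(pb[:,2]<.042)];print('wrist foot z',np.percentile(f[:,2],[5,50,95]).round(3),circ(f[f[:,2]<.0415][:,:2] if 0 else f[:,:2],.026))
ctrl.movel([.44,.11,.33],max_speed=.2)
out=[]
for n in ('scene','top'):
    c=cam(n);im,d=vision.grab_frame(n);P=cloud(d,c)
    hsv=cv2.cvtColor(im,cv2.COLOR_BGR2HSV)
    s2,cu2,b,w=fitall(im,d,c,guess=st)
    e=(np.hypot(P[...,0]-st[0],P[...,1]-st[1])<.05)&(P[...,2]>.08);pe=P[e];
    top=pe[pe[:,2]>pe[:,2].max()-.006];print(n,'egg top',top.mean(0).round(4),pe[:,2].max().round(4),len(top))
    overlay(im,c,s2,st if cu2[0]==0 else cu2,f'pics/c_{n}.png',(170,300,150,260))
s=get_state();print(s['time'],s['tcp_pos'])
E
```

```text
stand [ 0.5055 -0.016 ] 0.0007 cup side [0. 0.] 9 172 z white 0.0312 blue n 465
wrist foot z [0.033 0.041 0.041] (array([ 0.51012922, -0.02032447]), np.float64(0.001202082819733167))
stand [ 0.5033 -0.017 ] 0.0008 cup side [ 0.5044 -0.0149] 0.0006 92 z white 0.0313 blue n 287
scene egg top [ 0.5016 -0.0162  0.1069] 0.1102 57
stand [ 0.5053 -0.0174] 0.0008 cup side [0. 0.] 9 27 z white 0.0294 blue n 79
top egg top [ 0.5046 -0.0162  0.1054] 0.1092 57
16.2583 [0.43967643 0.10963473 0.32889074]
```

View pics/c_scene.png

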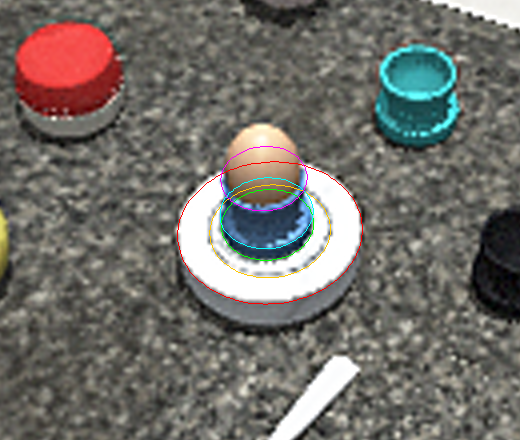

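View pics/c_top.png

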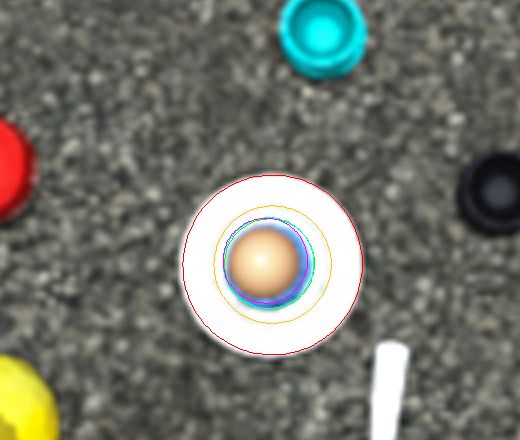

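```bash
python3 - <<'E'
from p import *
s=get_state();print(s['time'],s['contact_force'],np.abs(s['qd']).max());print(ticket.close_job())
E
```

```text
16.2583 [ 0.61859759 -0.96341681  0.41515147] 0.003182241125876751
the job is handed in; nothing more can be done
None
```

I pushed the blue egg cup about 21 mm to the middle of the stand, and its foot now lies wholly inside the inlaid ring. I used the outside of the closed, tilted fingertips, low on the foot. I then backed the hand off and raised it clear, and handed the job in at 16.3 s.

**Position:** the last scene fit puts the cup axis about 2.4 mm from the stand's centre, where up to 8 mm is allowed. The egg-top positions in the scene and top views agree to about 2 mm.

**Egg and stand:** the egg is upright, with its top at 0.109–0.110 m above the worktop. The stand moved less than about 0.5 mm in the wrist camera fits. I saw no sign of disturbance to the neighbouring things visible in the close views. I didn't measure the other things again after the push.

**Disagreement:** one rough wrist-camera fit gave an offset of about 6 mm. It used mostly points on the top of the foot, not its side. I discounted it because the wrist picture itself, the scene fit and the top view all show the foot close to centred.

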